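Free the seized vent plug of the desiccator

TASK

The vent plug in the lid of the larger of the two glass desiccators has seized. Take its wing handle and twist it back and forth while pulling gently upward until the plug has come all the way up to its stop, then let go and leave it standing drawn. A straight pull only lifts the whole lid, which must stay on its bowl; leave the smaller desiccator alone.

Things in the scene. Friction and masses are not known exactly. Their poses are not given: they have to be found in the camera images.
- big_handle (a point): Centre of the black wing handle of the vent plug on the LARGER desiccator (glass bowl and domed lid, 200 mm across). The wing is an upright block 36 mm long (x axis), 12 mm thick (y axis: grip across this), 30 mm high (z, up), about 229 mm above the bench; it rises and turns with the plug. Below it an 18 mm stem shows 18 mm above the lid's 34 mm wide neck. Nothing else nearby is as high.
- big_vent (a joint): How far the plug is drawn, m: 0 seated, 0.024 at its stop; it stays where left. Dry friction: a straight pull needs 36 N; turning alone (0.3 N m) only turns it; turned either way under a light upward pull it climbs 8 mm per rad; pushed down while turning it sinks. It turns 0.7 rad to either side of its starting position: about three strokes to and fro.
- big_lid (a joint): How far the larger desiccator's lid is lifted off its bowl, m: 0 seated. The lid is loose (weight 11 to 15 N) and cannot turn; it comes up with the plug when that is pulled faster than its turning frees it, and sinks back as the plug climbs or is let go.
- small_handle (a point): Centre of the like wing handle on the SMALLER desiccator, 144 mm across; this point is about 186 mm above the bench. To be left alone.
There are look-alikes about, which are no part of the job. Leave any green or turquoise look-alike of the part that bears big_handle alone.

How it is judged:
By the outcome, as a careful person would: the job done as asked, in the order asked, and still so for the second after the job is handed in, with the robot touching nothing.
It also fails if it takes over 45 s, if anything falls off the work surface, if the arm or the gripper's body presses on something with over 40 N, if the wrist force passes 120 N, or if a joint passes its speed limit or range.

ROBOT

A 7-joint arm with a two-finger parallel gripper is mounted at the origin on the work surface. World frame = base frame: x ahead of the robot, y to its left, z up, the work surface at z = 0. Lengths are in m, angles in rad, forces in N, time in s.
With the tool pointing down it reaches from about 0.425 to 1.025 m from the base axis. Payload 3.6 kg.
Tool frame: the origin (TCP) lies at the very end of the fingers, on their centre line; the grasp point (between the pads) lies 19 mm behind it (robot.grip_point_offset is the distance from the TCP to the grasp point, in m); z points along the fingers, y is the line along which they close (so a half turn about z gives the same grasp; the last joint's range is limited). The gripper opens to 85 mm and grips with 20 to 120 N. Pads are 22 mm wide; open, the fingers measure 114 mm over their backs; the gripper's body (76 mm by 85 mm) begins 54 mm behind the grasp point. The pads swing forward as they close: fully open they stand 13 mm farther back than shut.
Start: joints at [1.032, 0.591, 0.048, 1.609, -0.033, 0.943, -0.034], TCP at [0.312, -0.654, 0.231] pointing down, gripper open.
Joint ranges: [-2.69, 2.69], [-0.47, 2.24], [-1.27, 1.36], [0.19, 2.51], [-1.53, 4.68], [0.08, 2.07], [-3.09, 3.09]. Speed limits (rad/s): [2.57, 2.57, 3.14, 3.14, 3.14, 3.14, 3.14].

INTERFACE

Orientations are given as a rotation vector (axis times angle).
In Python, from station import robot gives the robot as it stands.
- The arm moves only by the tool servo_tool, never from a script. Its argument "increments" is a list of rows, each a list of 3 entries, a list of its own where there are three numbers: the closure, from -1 (fully open) to 1 (shut), then the shift along the world's x, y, z scaled (see below), then the turn, a rotation vector about the world's x, y, z scaled (see below). A call has 1 to 20 rows; each row is the pose to reach, as a shift and turn from the pose commanded when the call began, turning the shorter way round; what a row does not reach only later rows make up. The controller multiplies each number of a shift by 0.1 m and each number of a turn by 360 degrees. A row lasts 1/8 s, in which the tool goes at most 62.5 mm and 10.7 degrees, less where a joint would pass 70% of its speed; a pose out of reach is approached as far as the arm can. A call with a number of a shift or a turn outside -1 to 1 is refused whole. A call with a gripper value outside its range is refused whole. The fingers move at their own pace and stop on an object; "force" is the grip in N (left out, the last holds). Time passes only in rows, so rows that repeat a pose let the fingers close. It gives the time, the measured TCP pose, the force, the opening and the grip force at its end, in the units of the state.
- robot.state(): the state, without advancing time (a new reading comes with each control period).
- robot.grab_frame(name): name is "scene" or "side" or "wrist"; returns (picture, depth): 420x560x3 uint8, red, green, blue; 420x560 float32, m along the optical axis (not along the pixel's ray), 0 where there is no reading.
- robot.camera_model(name): a dict with "vfov" (degrees; the focal length in pixels is half the picture's height over the tangent of half this angle, whatever the lens; pixels are square), "cx", "cy" (the principal point, pixels), "dist" ([k1, k2, p1, p2, k3] as OpenCV has them; the pictures are not rectified), "R" (3x3) and "t" (3): a world point X has camera coordinates R X + t. Camera axes: x right, y down, z forward; pixel columns grow to the right and rows downward; lengths in m; the calibration is good to about 2 mm. A picture is of the moment at which its call begins: read the wrist's pose just before it. camera_model takes no time and is no camera call; for the wrist camera it gives the pose at the moment of the call.
- robot.sign_off(): hands the job in; it is judged then, once.
The state is a dict: "time_s": time; "joint_pos": joint angles; "qvel": joint speeds; "joint_torque": joint torques, N m; "ee_pos": TCP position; "orientation": TCP orientation; "ft_force": force on the tool from outside, world axes, zero at the start; "ft_torque": the same for the moment, N m; "width": finger opening in m; "grasp_force": force on a finger pad.
Only numpy, scipy, OpenCV 4.12 (cv2) and the standard library are available. Lean on these libraries where they do the work, as an engineer would, in place of code of your own. Each camera call takes 0.05 s, during which the arm holds its last target. There are 200 camera calls.

## Working session

There is one attempt and no reset: what is moved stays moved. The work goes in short steps, Python scripts to look and compute and a tool call to move; the robot and the scene stay as the last step left them, time stands still between calls to the robot, and variables do not carry over. Pictures are saved under pics/ and viewed, at most 10 in all, crops included, and the job is handed in when it is done.

Besides the shell and the picture viewer there is one more tool, called after ">>>" in YAML: its name, and indented under it one key for each argument. servo_tool: Moves the arm, as the interface text tells. Its arguments: {"type":"object","properties":{"increments":{"type":"array","items":{"type":"array"}},"force":{"type":"number"}},"required":["increments"]}

```bash
mkdir -p pics
cat > h.py <<'E'
import numpy as np, cv2
from station import robot
def cam(n):
    m=robot.camera_model(n); f=210/np.tan(np.radians(m["vfov"])/2)
    return np.array([[f,0,m["cx"]],[0,f,m["cy"]],[0,0,1]]),np.array(m["dist"],float),np.array(m["R"]),np.array(m["t"])
def ray(c,px):
    K,d,R,t=c; p=cv2.undistortPoints(np.array(px,float).reshape(-1,1,2),K,d).reshape(-1,2)
    return -R.T@t,(R.T@np.c_[p,np.ones(len(p))].T).T
def plane(c,px,z):
    o,v=ray(c,px); return o+v*((z-o[2])/v[:,2])[:,None]
def cloud(c,D):
    h,w=D.shape; u,v=np.meshgrid(np.arange(w),np.arange(h))
    K,d,R,t=c; p=cv2.undistortPoints(np.stack([u,v],-1).reshape(-1,1,2).astype(float),K,d).reshape(-1,2)
    P=np.c_[p,np.ones(len(p))]*D.reshape(-1,1); return ((P-t)@R).reshape(h,w,3)
E
python3 - <<'E'
from h import *
ims=[]
for n in("scene","side"):
    c=cam(n); I,D=robot.grab_frame(n); np.savez(f"{n}.npz",I=I,D=D)
    cv2.imwrite(f"pics/{n}.png",I[:,:,::-1])
    X=cloud(c,D); dark=(I.max(2)<70)&(D>0)&(X[...,2]>0.13)&(X[...,2]<0.28)
    k,l,s,ce=cv2.connectedComponentsWithStats(dark.astype(np.uint8))
    for i in range(1,k):
        if s[i,4]>30: print(n,s[i],ce[i].round(),np.median(X[l==i],0).round(3),X[l==i].min(0).round(3),X[l==i].max(0).round(3))
print(robot.state()); print(robot.grip_point_offset)
E
```

```text
scene [154   0   9   8  45] [158.   3.] [ 0.463 -0.91   0.143] [ 0.452 -0.931  0.13 ] [ 0.47  -0.906  0.161]
scene [220   0   8  11  55] [224.   5.] [ 0.333 -0.692  0.266] [ 0.321 -0.698  0.246] [ 0.343 -0.686  0.279]
scene [543   0  17  18 156] [554.   6.] [-0.605 -0.315  0.176] [-0.612 -0.359  0.155] [-0.598 -0.279  0.209]
scene [249  19   7   7  34] [252.  22.] [ 0.296 -0.605  0.268] [ 0.286 -0.61   0.254] [ 0.302 -0.599  0.278]
scene [221  32  14  15 134] [228.  39.] [ 0.364 -0.612  0.232] [ 0.344 -0.621  0.201] [ 0.379 -0.605  0.246]
scene [224  50  12   6  48] [229.  53.] [ 0.369 -0.603  0.182] [ 0.351 -0.619  0.174] [ 0.38  -0.596  0.195]
scene [ 440  146   60   58 1416] [463. 183.] [0.055 0.02  0.215] [-0.002 -0.059  0.13 ] [0.083 0.079 0.28 ]
scene [229 207  16  11 114] [237. 212.] [ 0.562 -0.171  0.243] [ 0.545 -0.18   0.218] [ 0.578 -0.165  0.249]
scene [413 283  17  11  79] [421. 288.] [0.295 0.173 0.244] [0.276 0.167 0.23 ] [0.311 0.181 0.248]
scene [406 286  10  15  49] [409. 294.] [0.307 0.172 0.178] [0.296 0.156 0.168] [0.311 0.19  0.195]
scene [309 342  17   9  68] [
[... 713 characters left out ...]
.1, 'joint_pos': array([ 1.03250039,  0.59204468,  0.04829095,  1.60969337, -0.03328813,
        0.9427091 , -0.03374741]), 'qvel': array([-0.00169018, -0.00036043, -0.00141828, -0.00719866,  0.00030317,
        0.00020014, -0.00092675]), 'joint_torque': array([ 4.22570069e-03, -5.50002050e+01,  1.55364241e+00, -1.98827058e+01,
        9.82019934e-03,  3.81064761e-03, -1.32308577e-05]), 'ee_pos': array([ 0.31164013, -0.65377405,  0.23024267]), 'orientation': array([-3.06227973e+00, -6.92581878e-01,  8.89175855e-04]), 'ft_force': array([-0.32880682, -0.29308158,  0.24396684]), 'ft_torque': array([-0.05613489,  0.04097156, -0.00493927]), 'grasp_force': 0.0, 'width': 0.08536335195670411}
0.0187
```

View pics/scene.png

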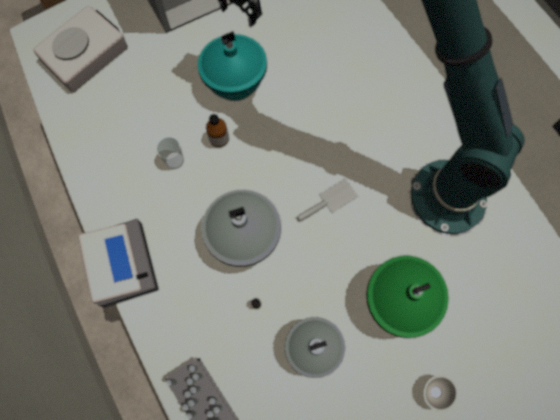

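View pics/side.png

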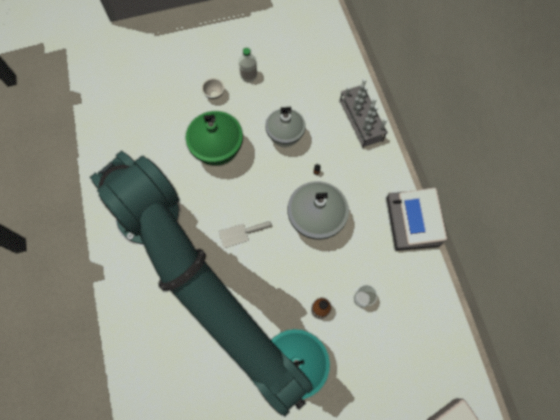

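Candidates for the wing in the scene view: turquoise (229,39), large grey/clear (237,212), green (421,288), small grey (317,345). By the description I choose (237,212), the larger clear glass one. I check it in a crop and measure it.

Run:
```python
from h import *
for n,(u,v) in(("scene",(237,212)),("side",(321,196))):
    f=np.load(n+".npz"); I,D=f["I"],f["D"]; c=cam(n); X=cloud(c,D)
    cv2.imwrite(f"pics/crop_{n}.png",cv2.resize(I[v-30:v+40,u-40:u+40,::-1],None,fx=6,fy=6,interpolation=cv2.INTER_NEAREST))
    b=np.zeros(D.shape,bool); b[v-22:v+22,u-22:u+22]=1
    m=b&(X[...,2]>.236)&(X[...,2]<.255)
    ys,xs=np.nonzero(m); P=plane(c,np.c_[xs,ys],.244)[:,:2]
    r=cv2.minAreaRect((P*1000).astype(np.float32)); print(n,m.sum(),r,cv2.boxPoints(r).round(0).tolist(),X[m][:,2].mean())
    e,V=np.linalg.eigh(np.cov(P.T)); print(P.mean(0),np.degrees(np.arctan2(V[1,1],V[0,1])))
    # lid size: pixels above 0.1 around
a=cv2.imread("pics/crop_scene.png");b=cv2.imread("pics/crop_side.png"); cv2.imwrite("pics/crop.png",cv2.resize(np.hstack([a,b]),(800,350)))
print(cv2.Rodrigues(robot.state()["orientation"])[0].round(3))
```

```text
scene 97 ((559.6995849609375, -172.5789337158203), (14.883072853088379, 35.29946517944336), 80.46923065185547) [[541.0, -177.0], [576.0, -183.0], [578.0, -168.0], [544.0, -162.0]] 0.24390665202717704
[ 0.55979724 -0.17329662] 171.30942026873183
side 55 ((561.6114501953125, -175.97491455078125), (15.96573543548584, 33.221046447753906), 75.20169830322266) [[544.0, -179.0], [576.0, -188.0], [580.0, -172.0], [548.0, -164.0]] 0.24257558756240824
[ 0.56163497 -0.17494153] 175.2008728231122
[[ 0.903  0.43  -0.001]
 [ 0.43  -0.903  0.002]
 [-0.    -0.002 -1.   ]]
```

View pics/crop.png

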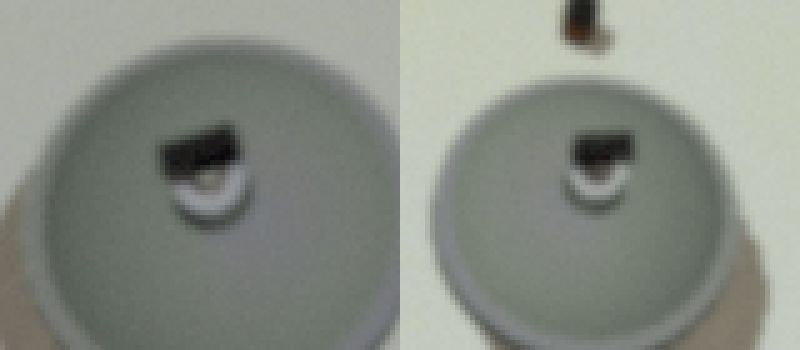

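The crops show the black wing, about 35 x 15 mm in plan, on the clear large lid, at scene pixel (237,212) and side pixel (321,196). Its top is at z≈0.244 and its centre is near (0.5605,-0.174), with its long axis at about -8°. This fits the description. I go up first, because the turquoise one is next to the fingers, then across.

>>> servo_tool:
  increments:
    - [-1,[0,0,0.6],[0,0,0]]
    - [-1,[0,0,1],[0,0,0]]
    - [-1,[0.3,0.5,1],[0,0,-0.025]]
    - [-1,[0.5,1,1],[0,0,-0.05]]

```text
time_s: 0.6
ee_pos: [0.3632, -0.5534, 0.3314]
orientation: [3.135, 0.196, 0.002]
ft_force: [1.6, 0.9, -0.0]
width: 0.0854
grasp_force: 0.0
```

>>> servo_tool:
  increments:
    - [-1,[0.3,0.5,0],[0,0,-0.02]]
    - [-1,[0.5,1,0],[0,0,-0.043]]

```text
time_s: 0.85
ee_pos: [0.4133, -0.4521, 0.3308]
orientation: [-3.133, 0.224, -0.0]
ft_force: [1.1, 0.8, -0.3]
width: 0.0852
grasp_force: 0.0
```

>>> servo_tool:
  increments:
    - [-1,[0.3,0.5,0],[0,0,0]]
    - [-1,[0.5,1,0],[0,0,0]]

```text
time_s: 1.1
ee_pos: [0.4631, -0.3521, 0.331]
orientation: [-3.134, 0.217, -0.0]
ft_force: [-0.1, 0.7, -0.6]
width: 0.0854
grasp_force: 0.0
```

>>> servo_tool:
  increments:
    - [-1,[0.3,0.5,0],[0,0,0]]
    - [-1,[0.5,1,0],[0,0,0]]
    - [-1,[0.5,1,0],[0,0,0]]
    - [-1,[0.5,1,0],[0,0,0]]

```text
time_s: 1.6
ee_pos: [0.5114, -0.2548, 0.331]
orientation: [3.133, -0.219, -0.002]
ft_force: [-0.7, -0.4, 0.4]
width: 0.0857
grasp_force: 0.0
```

>>> servo_tool:
  increments:
    - [-1,[0.25,0.4,0],[0,0,0]]
    - [-1,[0.5,0.8,0],[0,0,0]]
    - [-1,[0.5,0.8,0],[0,0,0]]
    - [-1,[0.5,0.8,0],[0,0,0]]

```text
time_s: 2.1
ee_pos: [0.5609, -0.1769, 0.331]
orientation: [3.132, -0.224, -0.002]
ft_force: [0.2, -0.2, -0.3]
width: 0.085
grasp_force: 0.0
```

```bash
cat > look.py <<'E'
from h import *
import sys
zt=float(sys.argv[1]); nm=sys.argv[2]
s=robot.state(); c=cam("wrist"); I,D=robot.grab_frame("wrist"); X=cloud(c,D)
cv2.imwrite(f"pics/{nm}.png",I[:,:,::-1])
m=(abs(X[...,2]-zt)<.008)&(I.max(2)<90)&(np.hypot(X[...,0]-.56,X[...,1]+.174)<.035)
ys,xs=np.nonzero(m); print(m.sum(), xs.mean() if m.any() else 0, ys.mean() if m.any() else 0)
P=plane(c,np.c_[xs,ys],X[m][:,2].mean())[:,:2]; r=cv2.minAreaRect((P*1000).astype(np.float32))
print(r,X[m][:,2].mean()); e,V=np.linalg.eigh(np.cov(P.T)); print(P.mean(0),np.degrees(np.arctan2(V[1,1],V[0,1])))
R=cv2.Rodrigues(s["orientation"])[0]; print(s["ee_pos"],np.degrees(np.arctan2(R[1,0],R[0,0])),s["joint_pos"].round(2),s["time_s"])
E
python3 look.py 0.244 w1
```

```text
769 275.0585175552666 211.27698309492848
((562.5046997070312, -175.74244689941406), (11.542669296264648, 36.80466842651367), 81.29444122314453) 0.24334710391614714
[ 0.56289371 -0.17584346] 170.0218493057544
[ 0.56094766 -0.1768523   0.3310065 ] -8.165489586611068 [ 0.19  0.32  0.05  1.82 -0.02  1.01 -1.47] 2.1
```

View pics/w1.png

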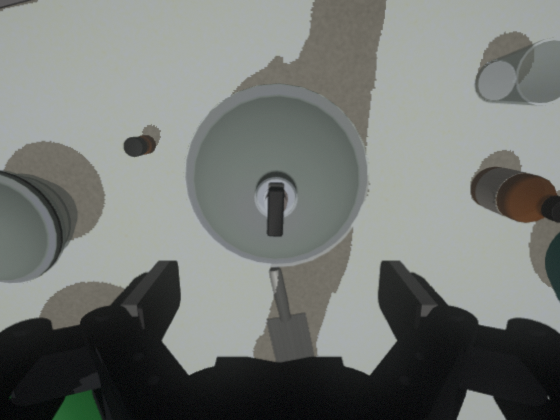

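The close view confirms the wing at wrist pixel (275,211), 37 x 12 mm, centre (0.5625,-0.1758), axis at -9°. Nothing stands near it. Descend and grip.

>>> servo_tool:
  increments:
    - [-1,[0.015,0.01,-0.3],[0,0,-0.002]]
    - [-1,[0.015,0.01,-0.6],[0,0,-0.002]]
    - [-1,[0.015,0.01,-0.8],[0,0,-0.002]]
    - [-1,[0.015,0.01,-0.95],[0,0,-0.002]]

```text
time_s: 2.65
ee_pos: [0.5622, -0.1757, 0.2354]
orientation: [3.131, -0.244, -0.002]
ft_force: [-0.1, 1.2, 0.3]
width: 0.0857
grasp_force: 0.0
```

>>> servo_tool:
  increments:
    - [-1,[0,0,-0.15],[0,0,0]]
    - [-1,[0,0,-0.25],[0,0,0]]
    - [-1,[0,0,-0.25],[0,0,0]]

```text
time_s: 3.02
ee_pos: [0.5631, -0.1734, 0.2107]
orientation: [-3.132, 0.239, 0.002]
ft_force: [0.9, 0.4, -0.1]
width: 0.0855
grasp_force: 0.0
```

>>> servo_tool:
  increments:
    - [1,[0,0,0],[0,0,0]]
    - [1,[0,0,0],[0,0,0]]
    - [1,[0,0,0],[0,0,0]]
    - [1,[0,0,0],[0,0,0]]
    - [1,[0,0,0],[0,0,0]]
    - [1,[0,0,0],[0,0,0]]
    - [1,[0,0,0],[0,0,0]]
    - [1,[0,0,0],[0,0,0]]
  force: 60

```text
time_s: 4.03
ee_pos: [0.5635, -0.1745, 0.2119]
orientation: [3.131, -0.239, 0.001]
ft_force: [-1.5, -2.4, 5.1]
width: 0.013
grasp_force: 58.8
```

>>> servo_tool:
  increments:
    - [1,[0,0,0.01],[0,0,0.007]]
    - [1,[0,0,0.018],[0,0,0.02]]
    - [1,[0,0,0.025],[0,0,0.034]]
    - [1,[0,0,0.032],[0,0,0.048]]
    - [1,[0,0,0.032],[0,0,0.048]]

```text
time_s: 4.65
ee_pos: [0.5634, -0.1739, 0.2135]
orientation: [-3.133, -0.232, -0.0]
ft_force: [1.4, -4.0, -6.4]
width: 0.0129
grasp_force: 58.9
```

```bash
cat > st.py <<'E'
from h import *
s=robot.state(); R=cv2.Rodrigues(s["orientation"])[0]
print(s["ee_pos"].round(4),"yaw",np.degrees(np.arctan2(R[1,0],R[0,0])).round(1),"F",s["ft_force"].round(1),"T",s["ft_torque"].round(2),s["width"],s["time_s"])
E
python3 st.py
```

```text
[ 0.5634 -0.1739  0.2135] yaw 8.5 F [ 1.4 -4.  -6.4] T [-0.81 -0.41 -0.25] 0.012856999133023624 4.65
```

Torque and a light pull are both present, so I carry on to about 37°.

>>> servo_tool:
  increments:
    - [1,[0,0,0.007],[0,0,0.014]]
    - [1,[0,0,0.014],[0,0,0.028]]
    - [1,[0,0,0.021],[0,0,0.042]]
    - [1,[0,0,0.027],[0,0,0.054]]
    - [1,[0,0,0.027],[0,0,0.054]]

```text
time_s: 5.28
ee_pos: [0.5632, -0.1733, 0.2163]
orientation: [-3.048, -0.757, 0.001]
ft_force: [2.1, -2.1, -7.6]
width: 0.013
grasp_force: 58.6
```

```bash
python3 st.py
```

```text
[ 0.5632 -0.1733  0.2163] yaw 27.9 F [ 2.1 -2.1 -7.6] T [-0.59 -0.54 -0.28] 0.01303415693490051 5.275
```

>>> servo_tool:
  increments:
    - [1,[0,0,0.005],[0,0,-0.014]]
    - [1,[0,0,0.012],[0,0,-0.028]]
    - [1,[0,0,0.019],[0,0,-0.042]]
    - [1,[0,0,0.026],[0,0,-0.056]]
    - [1,[0,0,0.033],[0,0,-0.07]]
    - [1,[0,0,0.04],[0,0,-0.084]]
    - [1,[0,0,0.047],[0,0,-0.098]]
    - [1,[0,0,0.05],[0,0,-0.102]]
    - [1,[0,0,0.05],[0,0,-0.102]]

```text
time_s: 6.4
ee_pos: [0.5634, -0.1744, 0.2202]
orientation: [3.13, -0.239, -0.0]
ft_force: [4.4, -5.2, -15.4]
width: 0.0128
grasp_force: 58.6
```

```bash
python3 st.py
```

```text
[ 0.5634 -0.1744  0.2202] yaw -8.7 F [  4.4  -5.2 -15.4] T [-1.21 -1.06  0.12] 0.01284045265864289 6.4
```

The pull reached 15 N, close to the lid's weight, so I ease the lift rate.

>>> servo_tool:
  increments:
    - [1,[0,0,0],[0,0,-0.014]]
    - [1,[0,0,0.003],[0,0,-0.028]]
    - [1,[0,0,0.01],[0,0,-0.042]]
    - [1,[0,0,0.017],[0,0,-0.056]]
    - [1,[0,0,0.024],[0,0,-0.07]]
    - [1,[0,0,0.031],[0,0,-0.084]]
    - [1,[0,0,0.038],[0,0,-0.1]]
    - [1,[0,0,0.038],[0,0,-0.1]]

```text
time_s: 7.4
ee_pos: [0.5629, -0.1755, 0.2244]
orientation: [2.901, -1.195, 0.001]
ft_force: [3.0, -7.1, -12.5]
width: 0.0127
grasp_force: 59.1
```

```bash
python3 st.py
```

```text
[ 0.5629 -0.1755  0.2244] yaw -44.8 F [  3.   -7.1 -12.5] T [-1.58 -0.62  0.18] 0.012655266170704152 7.4
```

>>> servo_tool:
  increments:
    - [1,[0,0,0],[0,0,0.014]]
    - [1,[0,0,0.003],[0,0,0.028]]
    - [1,[0,0,0.009],[0,0,0.042]]
    - [1,[0,0,0.015],[0,0,0.056]]
    - [1,[0,0,0.022],[0,0,0.07]]
    - [1,[0,0,0.029],[0,0,0.084]]
    - [1,[0,0,0.036],[0,0,0.1]]
    - [1,[0,0,0.036],[0,0,0.1]]

```text
time_s: 8.4
ee_pos: [0.5634, -0.1745, 0.2277]
orientation: [3.131, -0.241, 0.0]
ft_force: [5.2, -4.9, -14.1]
width: 0.0128
grasp_force: 58.8
```

```bash
python3 st.py
python3 - <<'E'
from h import *
for n,(u,v) in(("scene",(237,212)),("side",(321,196))):
    c=cam(n); I,D=robot.grab_frame(n); D0=np.load(n+".npz")["D"]
    X0=cloud(c,D0);X=cloud(c,D); r=np.hypot(X0[...,0]-.562,X0[...,1]+.175)
    for lo,hi in((.02,.04),(.04,.07),(.07,.095)):
        m=(r>lo)&(r<hi)&(D0>0)&(D>0)&(X0[...,2]>.1)&(abs(X[...,2]-X0[...,2])<.015)
        print(n,lo,m.sum(),np.median((X-X0)[m][:,2]).round(4),(X-X0)[m][:,2].mean().round(4))
    cv2.imwrite(f"pics/m_{n}.png",cv2.resize(I[v-50:v+50,u-60:u+60,::-1],None,fx=5,fy=5))
E
```

```text
[ 0.5634 -0.1745  0.2277] yaw -8.8 F [  5.2  -4.9 -14.1] T [-1.25 -1.03 -0.14] 0.012849245352073239 8.4
scene 0.02 490 -0.0 -0.0001
scene 0.04 1399 -0.0001 -0.0001
scene 0.07 1700 -0.0001 -0.0001
side 0.02 250 0.0001 -0.0001
side 0.04 842 -0.0002 -0.0002
side 0.07 1041 0.0002 0.0001
```

View pics/m_side.png

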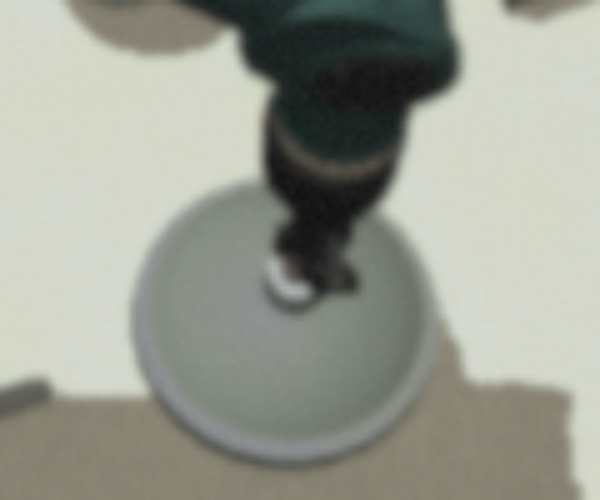

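The lid's depth is unchanged to within 0.2 mm, so it is still seated. The picture shows the fingers on the wing over the white neck, at crop pixel (290,280). The plug is up about 16 mm; I continue.

>>> servo_tool:
  increments:
    - [1,[0,0,0.003],[0,0,0.014]]
    - [1,[0,0,0.009],[0,0,0.028]]
    - [1,[0,0,0.015],[0,0,0.042]]
    - [1,[0,0,0.021],[0,0,0.056]]
    - [1,[0,0,0.027],[0,0,0.07]]
    - [1,[0,0,0.033],[0,0,0.084]]
    - [1,[0,0,0.039],[0,0,0.1]]
    - [1,[0,0,0.039],[0,0,0.1]]

```text
time_s: 9.5
ee_pos: [0.5632, -0.1733, 0.2323]
orientation: [-3.053, -0.737, 0.001]
ft_force: [2.1, -3.3, -11.5]
width: 0.0128
grasp_force: 59.5
```

>>> servo_tool:
  increments:
    - [1,[0,0,0],[0,0,-0.014]]
    - [1,[0,0,0.002],[0,0,-0.028]]
    - [1,[0,0,0.006],[0,0,-0.042]]
    - [1,[0,0,0.011],[0,0,-0.056]]
    - [1,[0,0,0.016],[0,0,-0.07]]
    - [1,[0,0,0.02],[0,0,-0.084]]
    - [1,[0,0,0.024],[0,0,-0.1]]
    - [1,[0,0,0.024],[0,0,-0.1]]

```text
time_s: 10.5
ee_pos: [0.5634, -0.1744, 0.2351]
orientation: [3.13, -0.241, 0.0]
ft_force: [2.1, -4.8, -10.3]
width: 0.0128
grasp_force: 59.3
```

```bash
python3 st.py
```

```text
[ 0.5634 -0.1744  0.2351] yaw -8.8 F [  2.1  -4.8 -10.3] T [-1.2  -0.75  0.17] 0.012783743278433563 10.5
```

>>> servo_tool:
  increments:
    - [1,[0,0,0.001],[0,0,-0.014]]
    - [1,[0,0,0.003],[0,0,-0.028]]
    - [1,[0,0,0.004],[0,0,-0.042]]
    - [1,[0,0,0.004],[0,0,-0.056]]
    - [1,[0,0,0.004],[0,0,-0.07]]
    - [1,[0,0,0.004],[0,0,-0.084]]
    - [1,[0,0,0.004],[0,0,-0.084]]

```text
time_s: 11.38
ee_pos: [0.563, -0.1753, 0.2362]
orientation: [2.958, -1.048, 0.001]
ft_force: [1.2, -6.3, -6.3]
width: 0.0129
grasp_force: 59.9
```

```bash
cat > lid.py <<'E'
from h import *
for n in("scene","side"):
    c=cam(n); I,D=robot.grab_frame(n); D0=np.load(n+".npz")["D"]
    X0=cloud(c,D0);X=cloud(c,D); r=np.hypot(X0[...,0]-.562,X0[...,1]+.175)
    m=(r>.03)&(r<.095)&(D0>0)&(D>0)&(X0[...,2]>.1)&(abs(X[...,2]-X0[...,2])<.015)
    print(n,"lid dz",np.median((X-X0)[m][:,2]).round(4))
    t=(np.hypot(X[...,0]-.562,X[...,1]+.175)<.025)&(X[...,2]>.25)&(X[...,2]<.29)
    if t.any(): print("top z",np.median(X[t][:,2]).round(4),t.sum())
E
python3 st.py; python3 lid.py
```

```text
[ 0.563  -0.1753  0.2362] yaw -39.0 F [ 1.2 -6.3 -6.3] T [-1.4  -0.27  0.29] 0.012885272824988095 11.375
scene lid dz -0.0001
top z 0.2673 53
side lid dz 0.0001
top z 0.2664 22
```

>>> servo_tool:
  increments:
    - [1,[0,0,0.002],[0,0,0.014]]
    - [1,[0,0,0.004],[0,0,0.028]]
    - [1,[0,0,0.006],[0,0,0.042]]
    - [1,[0,0,0.008],[0,0,0.056]]
    - [1,[0,0,0.01],[0,0,0.07]]
    - [1,[0,0,0.01],[0,0,0.084]]
    - [1,[0,0,0.01],[0,0,0.084]]

```text
time_s: 12.35
ee_pos: [0.5633, -0.1745, 0.2363]
orientation: [3.131, -0.244, 0.0]
ft_force: [3.4, -4.5, -11.3]
width: 0.0129
grasp_force: 59.9
```

```bash
python3 st.py; python3 lid.py
```

```text
[ 0.5633 -0.1745  0.2363] yaw -8.9 F [  3.4  -4.5 -11.3] T [-1.12 -0.89 -0.3 ] 0.012876161663815073 12.35
scene lid dz -0.0001
top z 0.2619 13
side lid dz 0.0002
top z 0.2665 35
```

>>> servo_tool:
  increments:
    - [1,[0,0,0],[0,0,0.014]]
    - [1,[0,0,0],[0,0,0.028]]
    - [1,[0,0,0],[0,0,0.042]]
    - [1,[0,0,0],[0,0,0.056]]
    - [1,[0,0,0],[0,0,0.07]]
    - [1,[0,0,0],[0,0,0.07]]
    - [1,[0,0,0],[0,0,0.07]]

```text
time_s: 13.32
ee_pos: [0.5633, -0.1737, 0.2363]
orientation: [3.11, 0.444, -0.0]
ft_force: [2.8, -3.9, -13.6]
width: 0.0129
grasp_force: 59.9
```

```bash
python3 st.py
```

```text
[ 0.5633 -0.1737  0.2363] yaw 16.3 F [  2.8  -3.9 -13.6] T [-0.84 -0.86 -0.25] 0.012860282673552055 13.325
```

With a 14 N pull and 25° more turn it climbs no further, so the plug is at its stop. I ease off, open and go straight up.

>>> servo_tool:
  increments:
    - [1,[0,0,-0.005],[0,0,0]]
    - [1,[0,0,-0.01],[0,0,0]]
    - [1,[0,0,-0.01],[0,0,0]]
    - [-1,[0,0,-0.01],[0,0,0]]
    - [-1,[0,0,-0.01],[0,0,0]]
    - [-1,[0,0,-0.01],[0,0,0]]
    - [-1,[0,0,-0.01],[0,0,0]]
    - [-1,[0,0,-0.01],[0,0,0]]
    - [-1,[0,0,-0.01],[0,0,0]]
    - [-1,[0,0,-0.01],[0,0,0]]

```text
time_s: 14.58
ee_pos: [0.5634, -0.1735, 0.2363]
orientation: [-3.109, -0.45, 0.0]
ft_force: [0.4, -0.7, 0.7]
width: 0.0854
grasp_force: 0.0
```

>>> servo_tool:
  increments:
    - [-1,[0,0,0.1],[0,0,0]]
    - [-1,[0,0,0.4],[0,0,0]]
    - [-1,[0,0,0.8],[0,0,0]]
    - [-1,[0,0,1],[0,0,0]]
    - [-1,[0,0,1],[0,0,0]]
    - [-1,[0,0,1],[0,0,0]]

```text
time_s: 15.32
ee_pos: [0.5628, -0.1733, 0.3356]
orientation: [-3.109, -0.45, 0.002]
ft_force: [0.6, -0.4, -0.3]
width: 0.0854
grasp_force: 0.0
```

```bash
python3 st.py; python3 lid.py; python3 look.py 0.268 w2
```

```text
[ 0.5628 -0.1733  0.3356] yaw 16.5 F [ 0.6 -0.4 -0.3] T [ 0.    0.03 -0.01] 0.08537412689845543 15.325
scene lid dz -0.0001
top z 0.266 99
side lid dz -0.0
top z 0.266 74
949 279.7471022128556 221.3835616438356
((562.6842651367188, -175.07363891601562), (37.218223571777344, 12.063065528869629), 4.163200855255127) 0.2672639111413158
[ 0.56289781 -0.17505351] -175.50139249691117
[ 0.56258127 -0.17324873  0.33492324] 16.489870071424576 [ 0.28  0.32 -0.08  1.81  0.03  1.02 -1.09] 15.425
```

View pics/w2.png

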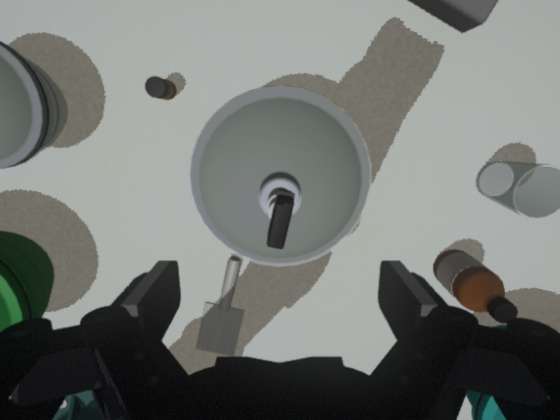

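The wing stands drawn and free at wrist pixel (280,221). Its top is at z=0.2673 against 0.2433 before, a rise of 24 mm, and the lid is seated. One last like-for-like check before handing in.

Run:
```python
from h import *
for n in("scene","side"):
    c=cam(n); _,D=robot.grab_frame(n); D0=np.load(n+".npz")["D"]; z=[]
    for d in(D0,D):
        X=cloud(c,d); m=(np.hypot(X[...,0]-.5625,X[...,1]+.1755)<.022)&(X[...,2]<.275)
        h=np.sort(X[m][:,2])[-40:]; z.append(np.median(h))
    print(n,np.round(z,4),round(z[1]-z[0],4))
```

```text
scene [0.246  0.2687] 0.0227
side [0.2435 0.2675] 0.024
```

```bash
python3 -c "
from station import robot
print(robot.sign_off())"
```

```text
the job is handed in; nothing more can be done
None
```

I twisted the larger desiccator's vent plug up to its stop and left it standing drawn with the gripper clear; it rose about 24 mm by the wrist and side cameras (22.7 mm by the scene camera), the lid stayed on its bowl, I left the smaller desiccator alone, and the job was handed in at about 15.5 s.

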